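# Prove the crank on the keyed test shaft

## Task

Pick out by eye the one crank whose keyway will line up with the yellow key of the leaning test shaft when its arm lies in the fork, and slide it down the shaft until it is fully home on the seat with its arm in the fork. Then swing the red keeper fully across over the arm and let go. Leave the other two cranks and the rest of the bench as they are.

Things in the scene. Friction and masses are not known exactly. Their poses are not given: they have to be found in the camera images.
- shaft: keyed test shaft on a fixed green stand whose face slopes down 25 deg away from the robot. Origin: centre of the steel seat (40 mm dia.) at the shaft's foot, 95 mm above the bench. z: along the shaft, up, leaning 25 deg from vertical away from the robot; x: down the slope to the fork; y: across the slope, left. Shaft 27 mm dia., 46 mm long, last 10 mm tapered. Green plate 12 mm below the seat, 130 mm wide, x from -50 to 145 mm.
- key (a point): middle of the yellow key on the shaft's +y side, 16 mm from the axis and 15 mm above the seat. Key 8 mm wide, from the seat to 30 mm up (narrower lead-in to 34 mm), its outer face 18.5 mm from the axis.
- fork (a point): middle of the fork that takes the end of the crank's arm: two steel uprights 100 mm down the slope (+x) from the shaft's axis, 32 mm apart inside; this point is on the shaft's x axis line, 15 mm above the seat's level; the uprights' tops are 24 mm above the seat's level.
- keeper (a joint): the red keeper bar, hinged on a post beside the fork about an axis parallel to the shaft: 0 = pointing down the slope (+x), clear of the crank's place; grows clockwise seen from above; 1.57 = stop, fully across the place of the crank's arm. Stiff (about 1.6 N at its knob), stays where left.
- keeper_knob (a point): centre of the keeper's black round knob, 16 mm dia., 30 mm high, standing parallel to the shaft, 50 mm from the hinge axis; its foot is on the bar, 31 mm above the seat's level, its top at 61 mm.
- keeper_hinge (a point): on the keeper's hinge axis, level with the middle of the knob (70 mm along x, 42 mm along y, 46 mm along z from the shaft's origin). The bar is 6 mm thick, its underside 25 mm above the seat's level, 3 mm above the arm of a crank that is fully home.
- crank_a_hub (a point): crank a, one of three alike but for the keyway: bare aluminium, about 0.3 kg, lying flat. Point: bore centre, half-way up the hub; x along the arm, z up the bore. Hub 54 mm across flats (26 mm wide, facing +y, -y, -x), 30 mm high; through bore 30 mm. Arm 18 mm wide, 14 mm high at the hub's mid-height, end 115 mm from the bore centre.
- crank_a_keyway (a point): middle of crank a's keyway, 18 mm from the bore centre, half-way up. Keyway 11 mm wide, right through, bottom 21.5 mm from the bore centre; yellow paint mark on the hub's rim over it.
- crank_b_hub (a point): crank b, one of three alike but for the keyway: bare aluminium, about 0.3 kg, lying flat. Point: bore centre, half-way up the hub; x along the arm, z up the bore. Hub 54 mm across flats (26 mm wide, facing +y, -y, -x), 30 mm high; through bore 30 mm. Arm 18 mm wide, 14 mm high at the hub's mid-height, end 115 mm from the bore centre.
- crank_b_keyway (a point): middle of crank b's keyway, 18 mm from the bore centre, half-way up. Keyway 11 mm wide, right through, bottom 21.5 mm from the bore centre; yellow paint mark on the hub's rim over it.
- crank_c_hub (a point): crank c, one of three alike but for the keyway: bare aluminium, about 0.3 kg, lying flat. Point: bore centre, half-way up the hub; x along the arm, z up the bore. Hub 54 mm across flats (26 mm wide, facing +y, -y, -x), 30 mm high; through bore 30 mm. Arm 18 mm wide, 14 mm high at the hub's mid-height, end 115 mm from the bore centre.
- crank_c_keyway (a point): middle of crank c's keyway, 18 mm from the bore centre, half-way up. Keyway 11 mm wide, right through, bottom 21.5 mm from the bore centre; yellow paint mark on the hub's rim over it.
- wax_block: bystander: wax-coloured block 70 x 140 x 55 mm, origin under its centre
- screwdriver: bystander: black-handled screwdriver lying on the bench
- thread_cone: bystander: orange thread cone, 64 mm dia., 150 mm high, origin under its centre
- oil_bottle: bystander: white bottle with red cap, 50 mm dia., 130 mm high, origin under its centre
- brush: bystander: brush with wooden handle lying on the bench
- pin_tin: bystander: blue tin 64 mm dia., 35 mm high, origin under its centre
- wrench: bystander: steel wrench lying on the bench
There are look-alikes about, which are no part of the job. Leave any pink or turquoise look-alike of the part that bears crank_b_hub alone.

How it is judged:
On the way, in this order (a step that is already met when the one before it is completed fails the run):
1. the matching crank is fully home on the leaning shaft, key in keyway, arm in the fork (z of crank_b_hub in the frame of shaft between 0.01 and 0.0185 m and x of crank_b_hub in the frame of shaft between -0.005 and 0.005 m and y of crank_b_hub in the frame of shaft between -0.005 and 0.005 m and angle between the z axis of crank_b_hub and the z axis of shaft, either way round below 0.09 rad and angle between the x axis of crank_b_hub and the x axis of shaft, either way round below 0.16 rad), for 0.2 s.
2. the keeper is swung across over the arm (value of joint keeper above 1.4 rad), for 0.2 s.
At the end, for the whole second after the job is handed in: Matching crank home on its seat (bore within 5 mm of the axis in x and y, within 3.5 mm of fully down, square within 0.09 rad, arm within 0.16 rad of the fork line), at rest, released; keeper above 1.4 rad; other cranks and bystanders moved under 30 mm (all of step 1 and value of joint keeper above 1.4 rad and linear speed of crank_b below 0.02 m/s and contact force between the fingers and crank_b below 0.1 N); the robot touches nothing.
It fails at once if one of the other two cranks was moved by more than 30 mm (distance of any of crank_a_hub, crank_c_hub from where it was at the start of the episode above 0.03 m).
It fails at once if a bystander was moved by more than 30 mm (distance of any of wax_block, screwdriver, thread_cone, oil_bottle, brush, pin_tin, wrench from where it was at the start of the episode above 0.03 m).
It also fails if it takes over 59 s, if anything falls off the work surface, if the arm or the gripper's body presses on something with over 40 N, if the wrist force passes 120 N, or if a joint passes its speed limit or range.

## Robot

A 6-joint arm with a two-finger parallel gripper is mounted at the origin on the work surface. World frame = base frame: x ahead of the robot, y to its left, z up, the work surface at z = 0. Lengths are in m, angles in rad, forces in N, time in s.
With the tool pointing down it reaches from about 0.4 to 0.825 m from the base axis. Payload 7 kg.
Tool frame: the origin (TCP) lies midway between the tips of the shut fingers; the grasp point (between the pads) lies 19 mm behind it; z points along the fingers, x is the direction in which the jaws open and shut, and the axes are right-handed (so a half turn about z gives the same grasp; the last joint's range is limited). The gripper opens to 88 mm and grips with 3 to 60 N. Pads are 19 mm wide; open, the fingers measure 130 mm over their backs; the gripper's body (78 mm by 193 mm) begins 47 mm behind the grasp point.
Start: joints at [-0.884, 0.359, 0.012, 0, -1.224, -0.288], TCP at [0.262, -0.622, 0.227] pointing down, gripper open.
Joint ranges: [-3.07, 3.07], [-1.43, 2.12], [-1.02, 1.25], [-3.03, 1.67], [-3.05, -0], [-3.03, 3.03]. Speed limits (rad/s): [2.39, 2.39, 3.01, 3.14, 3.14, 3.14].

## Interface

Orientations are given as [roll, pitch, yaw] about the fixed x, y, z axes, in that order (R = Rz(yaw) Ry(pitch) Rx(roll)).
In Python, from station import status, eyes, workorder gives the robot as it stands.
- The arm moves only by the shell command python3 -m jog 'ROWS' [OPENING] [FORCE]. ROWS is JSON, a list of rows, each a list of 6 numbers: the shift along the world's x, y, z in mm, then the turn, a rotation vector about the world's x, y, z in rad. A call has 1 to 12 rows; each row shifts and turns the pose as measured when the row begins; what a row does not reach is not made up. A row lasts 1/10 s, in which the tool goes at most 50 mm and 8.59 degrees, less where a joint would pass 70% of its speed; a pose out of reach is approached as far as the arm can. A call with a gripper value outside its range is refused whole. OPENING is the opening, from 0 (shut) to 1 (fully open), set as the call begins (- or left out, the last holds). The fingers move at their own pace and stop on an object; FORCE is the grip in N (left out, the last holds). Time passes only in rows, so rows that do not move let the fingers close. It gives the time, the measured TCP pose, the force and the opening at its end, in the units of the state.
- status.get_state(): the state, without advancing time (a new reading comes with each control period).
- eyes.grab_frame(name): name is "scene" or "top" or "wrist"; returns the picture (400x640x3 uint8, blue, green, red); there is no depth.
- eyes.calibration(name): a dict with "camera_matrix" (3x3 intrinsics, pixels), "cam_to_world" (4x4, takes a point from camera to world coordinates); the wrist camera has in their place "hand_eye" (4x4, takes a point from camera to tool coordinates, whose origin is the TCP and whose axes are the tool frame's). Camera axes: x right, y up, looking along -z (the intrinsics and any distortion apply to the point x, -y, -z); pixel columns grow to the right and rows downward; lengths in m; the calibration is good to about 2 mm. A picture is of the moment at which its call begins: read the wrist's pose just before it. calibration takes no time and is no camera call.
- workorder.job_done(): hands the job in, once; it reports no verdict.
The state is a dict: "t": time; "q": joint angles; "qd": joint speeds; "joint_efforts": joint torques, N m; "eef_pos": TCP position; "ee_rot": TCP orientation; "force": force on the tool from outside, world axes, zero at the start; "moment": the same for the moment, N m; "width": finger opening in m.
Only numpy, scipy, OpenCV 4.12 (cv2) and the standard library are available. Lean on these libraries where they do the work, as an engineer would, in place of code of your own. Each camera call takes 0.05 s, during which the arm holds its last target. There are 200 camera calls.

## Working session

There is one attempt and no reset: what is moved stays moved. The work goes in short steps, Python scripts to look and compute and a shell command to move; the robot and the scene stay as the last step left them, time stands still between calls to the robot, and variables do not carry over. Pictures are saved under pics/ and viewed, about 8 in all and at most 12, crops included, and the job is handed in when it is done.

```bash
ls; mkdir -p pics
python3 - <<'E'
from station import status, eyes, workorder
import cv2, numpy as np
np.set_printoptions(precision=4,suppress=True)
print(status.get_state())
for n in ("scene","top"):
    cv2.imwrite(f"pics/{n}0.png",eyes.grab_frame(n)); print(n,eyes.calibration(n))
print(eyes.calibration("wrist"))
E
```

```text
pics
{'t': 0.0, 'q': array([-0.8839,  0.3594,  0.0111, -0.0004, -1.2241, -0.2881]), 'qd': array([ 0.0024, -0.0006,  0.0012,  0.0006, -0.0002, -0.    ]), 'joint_efforts': array([  0.0001, -58.2714,  29.3052,   6.9969,   0.0067,  -0.0002]), 'eef_pos': array([ 0.2619, -0.6216,  0.2256]), 'ee_rot': array([-3.1415, -0.0016,  1.9695]), 'force': array([-0.5664, -1.1686, -0.1353]), 'moment': array([0.0207, 0.0239, 0.0012]), 'width': 0.08768104844808232}
scene {'camera_matrix': array([[511.3042,   0.    , 322.9864],
       [  0.    , 511.3042, 188.3346],
       [  0.    ,   0.    ,   1.    ]]), 'cam_to_world': array([[-0.0968, -0.8596,  0.5018,  1.2476],
       [ 0.9953, -0.0794,  0.0561,  0.0563],
       [-0.0084,  0.5048,  0.8632,  1.3837],
       [ 0.    ,  0.    ,  0.    ,  1.    ]])}
top {'camera_matrix': array([[421.128 ,   0.    , 308.5887],
       [  0.    , 421.128 , 200.5968],
       [  0.    ,   0.    ,   1.    ]]), 'cam_to_world': array([[ 0.025 ,  0.9944, -0.1029,  0.3333],
       [-0.9995,  0.0266,  0.0145, -0.0389],
       [ 0.0171,  0.1025,  0.9946,  1.5886],
       [ 0.    ,  0.    ,  0.    ,  1.    ]])}
{'camera_matrix': array([[326.0532,   0.    , 319.678 ],
       [  0.    , 326.0532, 197.7375],
       [  0.    ,   0.    ,   1.    ]]), 'hand_eye': array([[ 1.    , -0.0004,  0.0003,  0.0001],
       [-0.0003, -0.9561, -0.2929, -0.0802],
       [ 0.0004,  0.2929, -0.9561, -0.1583],
       [ 0.    ,  0.    ,  0.    ,  1.    ]])}
```

View pics/scene0.png

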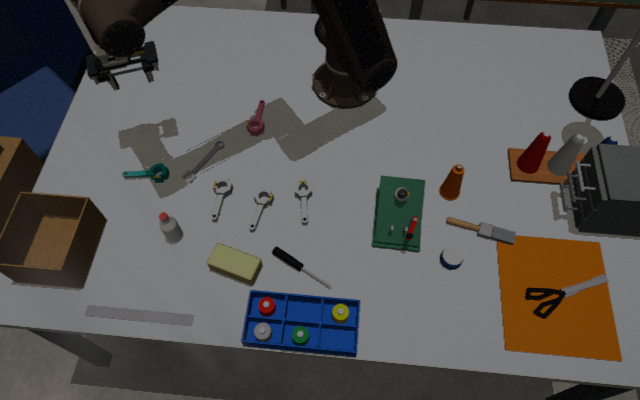

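View pics/top0.png

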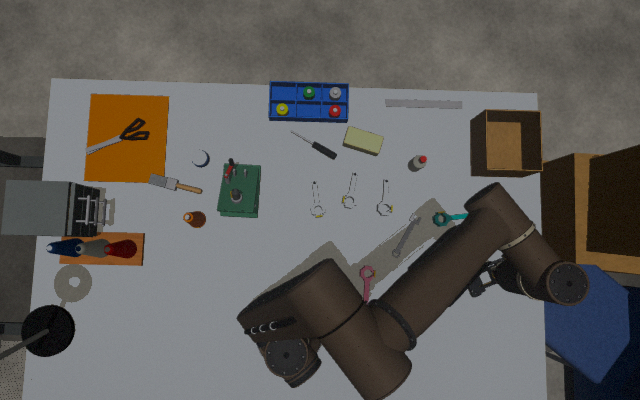

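Run:
```python
import cv2, numpy as np
s=cv2.imread("pics/scene0.png");t=cv2.imread("pics/top0.png")
a=cv2.resize(s[165:245,200:440],None,fx=3.33,fy=3.33,interpolation=cv2.INTER_CUBIC)
b=cv2.resize(t[150:230,200:400],(800,320),interpolation=cv2.INTER_CUBIC)
cv2.imwrite("pics/crop1.png",np.vstack([a[:,:799],b[:,:799]]))
```

```text
(no output)
```

View pics/crop1.png

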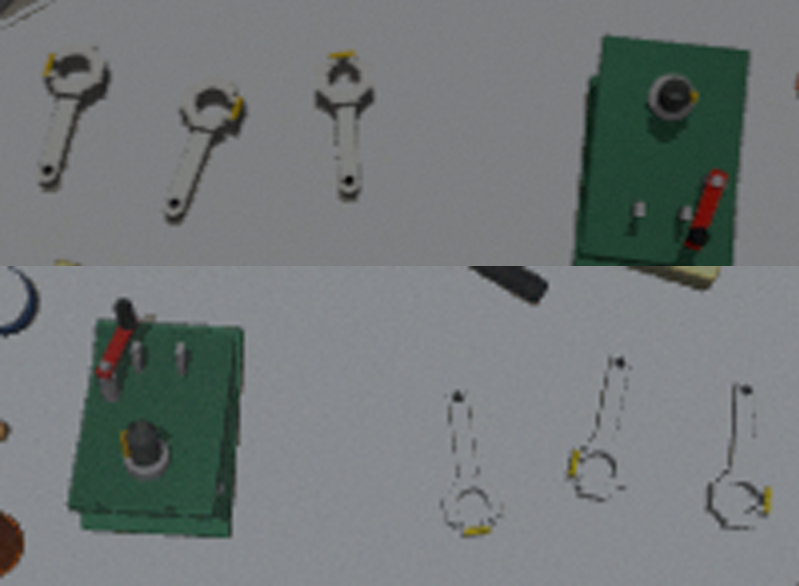

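```bash
cat > h.py <<'E'
import numpy as np, cv2
from scipy.spatial.transform import Rotation as Ro
from station import status, eyes
np.set_printoptions(precision=4,suppress=True)
def campose(n,st=None):
    c=eyes.calibration(n)
    if n!="wrist": return c["camera_matrix"],c["cam_to_world"]
    T=np.eye(4);T[:3,:3]=Ro.from_euler("xyz",st["ee_rot"]).as_matrix();T[:3,3]=st["eef_pos"]
    return c["camera_matrix"],T@c["hand_eye"]
def ray(K,T,uv):
    d=np.array([(uv[0]-K[0,2])/K[0,0],-(uv[1]-K[1,2])/K[1,1],-1.])
    d=T[:3,:3]@d; return T[:3,3],d/np.linalg.norm(d)
def onz(K,T,uv,z):
    o,d=ray(K,T,uv); return o+d*(z-o[2])/d[2]
def proj(K,T,p):
    c=T[:3,:3].T@(np.asarray(p)-T[:3,3]); return np.array([K[0,2]+K[0,0]*c[0]/-c[2],K[1,2]-K[1,1]*c[1]/-c[2]])
def tri(rs):
    A=np.zeros((3,3));b=np.zeros(3)
    for o,d in rs:
        M=np.eye(3)-np.outer(d,d);A+=M;b+=M@o
    return np.linalg.solve(A,b)
def shot(name):
    st=status.get_state(); im=eyes.grab_frame("wrist"); cv2.imwrite(f"pics/{name}.png",im)
    np.save(f"pics/{name}.npy",np.r_[st["eef_pos"],st["ee_rot"]]); print(st["t"],st["eef_pos"],st["ee_rot"]); return im
def wpose(name):
    p=np.load(f"pics/{name}.npy"); return campose("wrist",dict(eef_pos=p[:3],ee_rot=p[3:]))
E
python3 - <<'E'
from h import *
S=campose("scene");T=campose("top")
print("bore",onz(*S,(263.7,197.4),.03),onz(*T,(349.5,202.2),.03))
print("end",onz(*S,(252.5,228.7),.022),onz(*T,(354.8,174),.022))
print("seat",onz(*S,(401.5,194.4),.1),onz(*T,(236.5,196.5),.1))
print("hinge",onz(*S,(415.3,218.5),.09),"knob",onz(*S,(409.3,235.6),.1))
# green plate corners at scene
for c in [(604,36),(749,50),(733,268),(575,262)]: print(onz(*S,(c[0]/3.33+200,c[1]/3.33+165),.08))
print(T)
E
```

```text
bore [ 0.509  -0.2079  0.03  ] [ 0.4927 -0.2141  0.03  ]
end [ 0.6126 -0.226   0.022 ] [ 0.6009 -0.2334  0.022 ]
seat [0.5007 0.2004 0.1   ] [0.4951 0.1955 0.1   ]
hinge [0.5699 0.2419 0.09  ] knob [0.6296 0.2244 0.1   ]
[0.4304 0.1415 0.08  ]
[0.4332 0.271  0.08  ]
[0.6474 0.2571 0.08  ]
[0.6541 0.1262 0.08  ]
(array([[421.128 ,   0.    , 308.5887],
       [  0.    , 421.128 , 200.5968],
       [  0.    ,   0.    ,   1.    ]]), array([[ 0.025 ,  0.9944, -0.1029,  0.3333],
       [-0.9995,  0.0266,  0.0145, -0.0389],
       [ 0.0171,  0.1025,  0.9946,  1.5886],
       [ 0.    ,  0.    ,  0.    ,  1.    ]]))
```

```bash
python3 -m jog '[[20,34,0,0,0,-0.05],[20,34,0,0,0,-0.05],[20,34,0,0,0,-0.05],[20,34,0,0,0,-0.05],[20,34,0,0,0,-0.05],[20,34,0,0,0,-0.05],[20,34,0,0,0,-0.05],[20,34,0,0,0,-0.05],[20,34,0,0,0,-0.05],[20,34,0,0,0,-0.05],[20,34,0,0,0,-0.05],[10,17,0,0,0,-0.03]]'
python3 - <<'E'
from h import *
im=shot("w1")
E
```

```text
t: 1.3
eef_pos: [0.4938, -0.2152, 0.2198]
ee_rot: [-3.136, -0.009, 1.359]
force: [0.8, -1.2, 0.3]
width: 0.0879
1.3 [ 0.4938 -0.2152  0.2198] [-3.1357 -0.0087  1.3591]
```

View pics/w1.png

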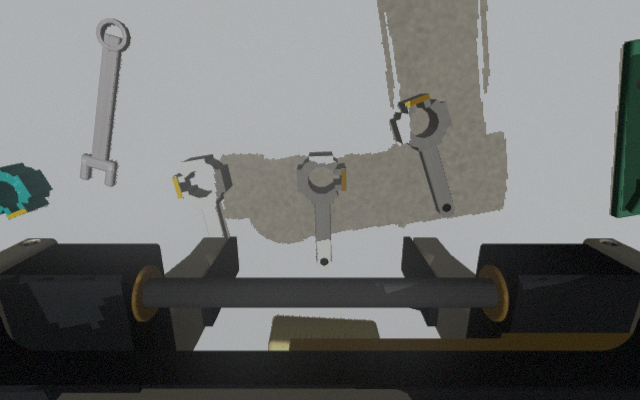

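Run:
```python
import cv2
im=cv2.imread("pics/w1.png")[140:275,270:375]
cv2.imwrite("pics/w1c.png",cv2.resize(cv2.convertScaleAbs(im,alpha=1.4),None,fx=4.4,fy=4.4,interpolation=cv2.INTER_CUBIC))
```

```text
(no output)
```

View pics/w1c.png

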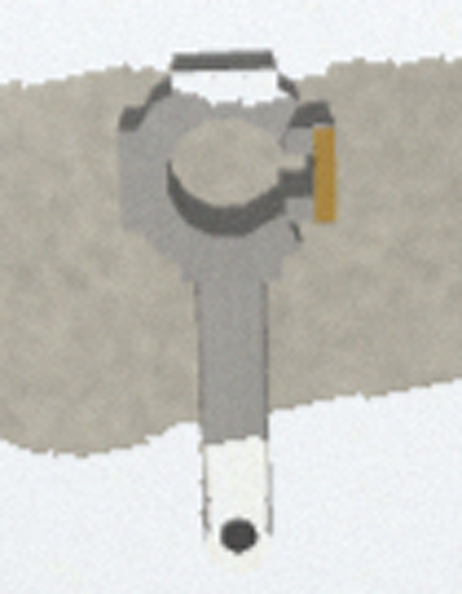

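Run:
```python
from h import *
C=wpose("w1")
f=lambda x,y,z: onz(*C,(270+x/4.4,140+y/4.4),z)
b=f(227,177,.03);e=f(238,535,.022);L=f(119,190,.03);R=f(335,190,.03)
print(b,e,np.linalg.norm((e-b)[:2]),np.arctan2(*(e-b)[[1,0]]),L,R,np.linalg.norm(L-R),f(227,118,.03),f(227,236,.03))
m=f(232.5,300,.022);print(m,np.arctan2(*(e-m)[[1,0]]))
y1=f(324,126,.03),f(324,221,.03);print(y1,np.arctan2(*(y1[1]-y1[0])[[1,0]]))
```

```text
[ 0.4997 -0.2131  0.03  ] [ 0.6015 -0.2315  0.022 ] 0.10341874346358547 -0.1792402556191518 [ 0.4973 -0.2402  0.03  ] [ 0.5087 -0.1873  0.03  ] 0.05407394984078353 [ 0.4851 -0.2099  0.03  ] [ 0.5147 -0.2162  0.03  ]
[ 0.5344 -0.2188  0.022 ] -0.18638933442721178
(array([ 0.4922, -0.1869,  0.03  ]), array([ 0.5161, -0.1915,  0.03  ])) -0.19024736833944683
```

```bash
cat >> h.py <<'E'
def to(p,R):
    st=status.get_state(); Rc=Ro.from_euler("xyz",st["ee_rot"])
    print("t",st["t"],"d_mm",(np.array(p)-st["eef_pos"])*1e3,"rv",(R*Rc.inv()).as_rotvec(),"F",st["force"],"w",st["width"])
E
python3 -c "
from h import *
to([.4998,-.2132,.004],Ro.from_euler('xyz',[np.pi,0,np.pi/2-.185]))"
```

```text
t 1.35 d_mm [   5.0142    0.8693 -215.6948] rv [-0.01   -0.0037  0.0275] F [ 1.8006  1.6815 -1.4216] w 0.08756162355051272
```

```bash
python3 -m jog '[[6,2,-40,-0.01,-0.004,0.027],[0,0,-45,0,0,0],[0,0,-45,0,0,0],[0,0,-35,0,0,0],[0,0,-18,0,0,0],[0,0,0,0,0,0]]'
python3 -c "
from h import *
to([.4998,-.2132,.004],Ro.from_euler('xyz',[np.pi,0,np.pi/2-.185]))
to([.4998,-.2132,.004],Ro.from_euler('xyz',[np.pi,0,np.pi/2-.185]))"
```

```text
t: 1.95
eef_pos: [0.5013, -0.2097, 0.0317]
ee_rot: [3.137, 0.0, 1.391]
force: [-0.8, 0.9, 0.3]
width: 0.0875
t 1.95 d_mm [ -1.4942  -3.5047 -27.7188] rv [ 0.001   0.004  -0.0051] F [-0.8213  0.9052  0.3044] w 0.08750925836278843
t 1.95 d_mm [ -1.4942  -3.5047 -27.7188] rv [ 0.001   0.004  -0.0051] F [-0.8213  0.9052  0.3044] w 0.08750925836278843
```

```bash
python3 -m jog '[[-1,-3,-15,0,0,0],[0,0,-9,0,0,0],[0,0,0,0,0,0]]'
python3 -c "
from h import *
to([.4998,-.2132,.004],Ro.from_euler('xyz',[np.pi,0,np.pi/2-.185]))"
```

```text
t: 2.25
eef_pos: [0.5013, -0.2131, 0.0086]
ee_rot: [3.137, 0.001, 1.391]
force: [-1.0, 0.1, -0.0]
width: 0.0876
t 2.25 d_mm [-1.4661 -0.0624 -4.6269] rv [ 0.0016  0.0048 -0.0056] F [-0.9804  0.0797 -0.0055] w 0.08756115992624565
```

```bash
python3 -m jog '[[-1,0,-4,0,0,0],[0,0,0,0,0,0]]' 1 && python3 -m jog '[[0,0,0,0,0,0],[0,0,0,0,0,0],[0,0,0,0,0,0],[0,0,0,0,0,0],[0,0,0,0,0,0],[0,0,0,0,0,0]]' 0 45
```

```text
t: 2.45
eef_pos: [0.5014, -0.2132, 0.0062]
ee_rot: [3.134, 0.001, 1.392]
force: [0.5, 0.2, 0.1]
width: 0.0877
t: 3.05
eef_pos: [0.5029, -0.2133, 0.0084]
ee_rot: [3.13, 0.0, 1.392]
force: [-0.4, -0.1, -0.7]
width: 0.0537
```

```bash
python3 -m jog '[[0,0,15,0,0,0],[0,0,30,0,0,0],[0,0,40,0,0,0],[0,0,40,0,0,0],[0,10,40,0,0,0],[0,20,40,0,0,0],[0,30,40,0,0,0],[0,35,40,0,0,0],[0,40,30,0,0,0],[0,40,0,0,0,0],[0,40,0,0,0,0],[0,40,0,0,0,0]]' - 45 && python3 -m jog '[[0,40,0,0,0,0.03],[0,40,0,0,0,0.03],[0,40,0,0,0,0.03],[0,40,0,0,0,0.03],[0,35,0,0,0,0],[0,0,0,0,0,0],[0,0,0,0,0,0]]'
python3 - <<'E'
from h import *
im=shot("w2")
E
```

```text
t: 4.25
eef_pos: [0.4893, 0.0447, 0.3237]
ee_rot: [-3.132, -0.004, 1.38]
force: [1.6, 0.2, -3.2]
width: 0.0536
t: 4.95
eef_pos: [0.4823, 0.2518, 0.3172]
ee_rot: [-3.12, -0.0, 1.51]
force: [0.4, -1.2, -4.3]
width: 0.0536
4.95 [0.4823 0.2518 0.3172] [-3.1203 -0.0003  1.5101]
```

View pics/w2.png

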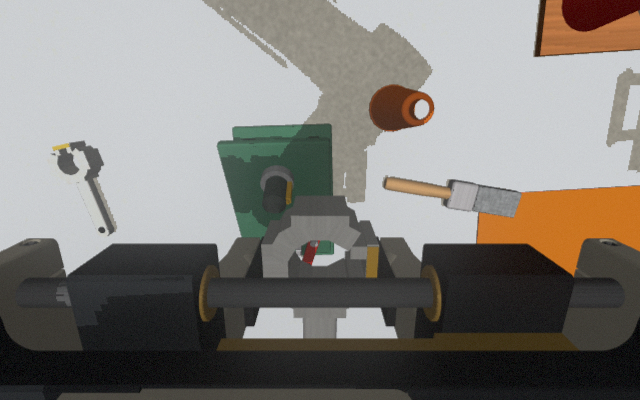

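Run:
```python
from h import *
C=wpose("w2")
o=onz(*C,(277,180),.095);print("seat",o)
# upper plate far edges: plate top corners (x=-50)
print(onz(*C,(219,141),.095-.012+.05*.42),onz(*C,(332,136),.095-.012+.05*.42))
psi=-.06
Rs=Ro.from_euler("zy",[0,0]) ; Rs=Ro.from_matrix(Ro.from_euler("z",psi).as_matrix()@Ro.from_euler("y",np.radians(25)).as_matrix())
Rt=Rs*Ro.from_matrix(np.array([[0,1,0],[1,0,0],[0,0,-1.]]))  # tool x=+y shaft, tool y=+x
to(o+Rs.apply([.03,0,.2]),Rt)
```

```text
seat [0.4886 0.2    0.095 ]
[0.4376 0.14   0.104 ] [0.4397 0.2681 0.104 ]
t 5.0 d_mm [117.7003 -58.34   -53.4951] rv [0.0248 0.4142 0.0014] F [ 0.6724 -0.1986 -4.2406] w 0.05367753362380229
```

```bash
python3 -m jog '[[28,-14,-12,0.006,0.10,0],[28,-14,-12,0.006,0.10,0],[28,-14,-12,0.006,0.10,0],[28,-14,-12,0.006,0.10,0],[0,0,0,0,0,0],[0,0,0,0,0,0]]'
python3 - <<'E'
from h import *
o=np.array([.4886,.2,.095])
psi=-.06
Rs=Ro.from_euler("z",psi)*Ro.from_euler("y",np.radians(25))
Rt=Rs*Ro.from_matrix(np.array([[0,1,0],[1,0,0],[0,0,-1.]]))
to(o+Rs.apply([.03,0,.2]),Rt)
im=shot("w3"); c=im[60:260,180:430]
cv2.imwrite("pics/w3c.png",cv2.resize(cv2.convertScaleAbs(c,alpha=1.5),None,fx=3,fy=3,interpolation=cv2.INTER_CUBIC))
E
```

```text
t: 5.6
eef_pos: [0.5965, 0.1893, 0.2593]
ee_rot: [-2.694, -0.003, 1.508]
force: [-0.2, -0.2, -0.4]
width: 0.054
t 5.6 d_mm [3.6042 4.0302 4.2396] rv [-0.0036 -0.0112  0.0027] F [-0.2379 -0.219  -0.4292] w 0.053982437229039004
5.6 [0.5965 0.1893 0.2593] [-2.6939 -0.0029  1.508 ]
```

View pics/w3c.png

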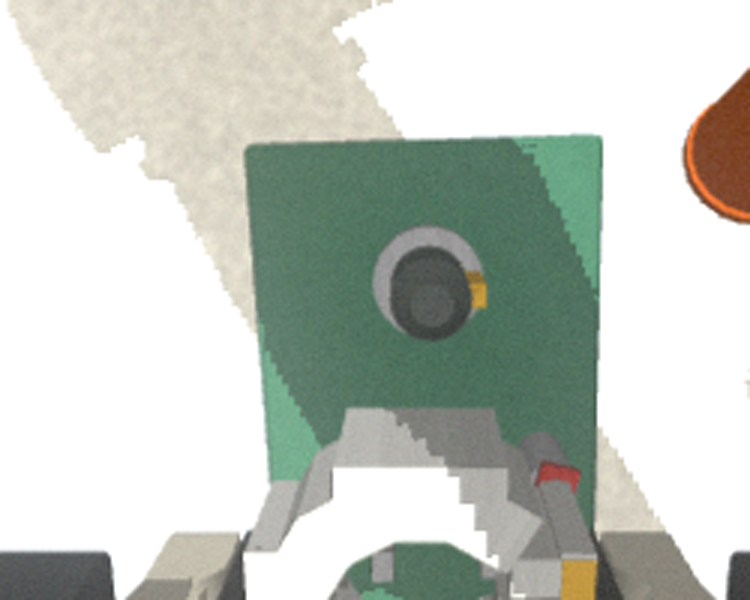

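```bash
cat > m3.py <<'E'
from h import *
K,T=wpose("w3")
px=lambda x,y:(180+x/3,60+y/3)
H=eyes.calibration("wrist")["hand_eye"]
def ontool(uv,z): return onz(K,H,uv,z)
for n,p,z in [("botL",(346,408),.0075),("botR",(496,408),.0075),("topL",(331,467),-.0225)]:
    print(n,ontool(px(*p),z)*1e3)
lean=np.radians(25)
def onpl(uv,o,Rs,h):
    n=Rs.apply([0,0,1]); q=o+n*h; c,d=ray(K,T,uv); return c+d*(n@(q-c))/(n@d)
o=np.array([.4886,.2,.095]);psi=-.06
for _ in range(8):
    Rs=Ro.from_euler("z",psi)*Ro.from_euler("y",lean)
    # origin: seat circle centre, on plane through origin; z fixed .095
    p=onpl(px(428.5,281),o,Rs,0)
    # constrain z=.095 by sliding along ray
    p=onz(K,T,px(428.5,281),.095); o=p
    loc=lambda uv,h: Rs.inv().apply(onpl(uv,o,Rs,h)-o)
    c1=loc(px(247,147),-.012);c2=loc(px(602,136),-.012);r2=loc(px(597,430),-.012);l2=loc(px(270,470),-.012)
    a=[np.arctan2(-(c2-c1)[0],(c2-c1)[1]),np.arctan2(*(r2-c2)[[1,0]]),np.arctan2(*(l2-c1)[[1,0]])]
    psi+=np.mean(a)*.9
print("o",o,"psi",psi,"edge residuals",a)
f=lambda x,y,h:print(loc(px(x,y),h)*1e3)
print("plate corners");[f(x,y,-.012) for x,y in [(247,147),(602,136),(597,430),(270,470)]]
print("seat L R T");[f(x,y,0) for x,y in [(373,281),(484,281),(428.5,226)]]
print("shaft36 L R T B");[f(x,y,.036) for x,y in [(390,293),(472,293),(431,246),(431,340)]]
print("tip");f(432,301,.046)
print("key outer mid z30");f(486,293,.03);
E
python3 m3.py
```

```text
botL [-13.1969 -30.4054   7.5   ]
botR [ 13.2859 -30.4135   7.5   ]
topL [-13.2611 -30.3525 -22.5   ]
o [0.4931 0.1993 0.095 ] psi -0.02841065954164017 edge residuals [np.float64(-3.3224976457039966e-05), np.float64(0.005523517597825913), np.float64(-0.005489709669901078)]
plate corners
[-48.2811 -63.3453 -12.    ]
[-48.2768  63.8929 -12.    ]
[ 62.2865  64.5036 -12.    ]
[ 74.271  -64.0181 -12.    ]
seat L R T
[ -0.644  -19.9761   0.    ]
[ 0.6452 20.0148  0.    ]
[-19.5504   0.526    0.    ]
shaft36 L R T B
[ -2.0224 -13.3899  36.    ]
[-1.159  13.2217 36.    ]
[-16.726    0.3026  36.    ]
[13.9621 -0.5009 36.    ]
tip
[-0.7043 -0.0896 46.    ]
key outer mid z30
[-0.0055 18.2593 30.    ]
```

```bash
cat > g.py <<'E'
import sys
from h import *
o=np.array([.493,.1993,.095]);psi=-.028
Rs=Ro.from_euler("z",psi)*Ro.from_euler("y",np.radians(25))
Rt=Rs*Ro.from_matrix(np.array([[0,1,0],[1,0,0],[0,0,-1.]]))
def go(x,y,z):
    st=status.get_state(); print("tcp in shaft",Rs.inv().apply(st["eef_pos"]-o)*1e3,"Fshaft",Rs.inv().apply(st["force"]),"M",st["moment"])
    to(o+Rs.apply(np.array([x,y,z])/1e3),Rt)
if __name__=="__main__": go(*map(float,sys.argv[1:4])); print("unit z step 10mm:",Rs.apply([0,0,-10]))
E
python3 g.py 2.6 0 80
```

```text
tcp in shaft [ 24.1089  -7.2825 191.0692] Fshaft [ 3.0264 -0.3066 -6.0083] M [-0.2275 -2.1677  0.0501]
t 5.65 d_mm [-66.2036   9.1396 -91.5728] rv [-0.0027 -0.0139  0.0348] F [ 0.195  -0.3122 -6.7244] w 0.053887150626928774
unit z step 10mm: [-4.2245  0.1183 -9.0631]
```

```bash
python3 -m jog '[[-22,3,-30,-0.001,-0.005,0.012],[-22,3,-30,-0.001,-0.005,0.012],[-20,3,-28,-0.001,-0.004,0.011],[0,0,0,0,0,0],[0,0,0,0,0,0]]'; for i in 1 2 3; do python3 g.py 2.6 0 80; done
```

```text
t: 6.15
eef_pos: [0.5267, 0.1972, 0.176]
ee_rot: [-2.723, -0.006, 1.545]
force: [-0.2, 0.3, -2.8]
width: 0.0535
tcp in shaft [-3.6329 -1.1575 87.6839] Fshaft [ 0.958   0.3035 -2.5985] M [-0.0827 -1.9202 -0.0628]
t 6.15 d_mm [ 2.433   1.0898 -9.5981] rv [-0.0058  0.0177 -0.0022] F [-0.2214  0.3098 -2.7599] w 0.053523375177017475
unit z step 10mm: [-4.2245  0.1183 -9.0631]
tcp in shaft [-3.6329 -1.1575 87.6839] Fshaft [ 0.958   0.3035 -2.5985] M [-0.0827 -1.9202 -0.0628]
t 6.15 d_mm [ 2.433   1.0898 -9.5981] rv [-0.0058  0.0177 -0.0022] F [-0.2214  0.3098 -2.7599] w 0.053523375177017475
unit z step 10mm: [-4.2245  0.1183 -9.0631]
tcp in shaft [-3.6329 -1.1575 87.6839] Fshaft [ 0.958   0.3035 -2.5985] M [-0.0827 -1.9202 -0.0628]
t 6.15 d_mm [ 2.433   1.0898 -9.5981] rv [-0.0058  0.0177 -0.0022] F [-0.2214  0.3098 -2.7599] w 0.053523375177017475
unit z step 10mm: [-4.2245  0.1183 -9.0631]
```

```bash
python3 -m jog '[[2.5,1,-9.5,-0.005,0.017,-0.002],[0,0,0,0,0,0]]'; python3 g.py 2.6 0 80; python3 -m jog '[[0,0,0,0,0,0]]' >/dev/null;python3 g.py 2.6 0 80;python3 - <<'E'
from h import *
im=shot("w4"); c=im[60:260,180:430]
cv2.imwrite("pics/w4c.png",cv2.resize(cv2.convertScaleAbs(c,alpha=1.5),None,fx=3,fy=3,interpolation=cv2.INTER_CUBIC))
E
```

```text
t: 6.35
eef_pos: [0.53, 0.199, 0.1701]
ee_rot: [-2.712, -0.004, 1.544]
force: [-0.6, 0.3, -3.7]
width: 0.0538
tcp in shaft [ 1.7981  0.7385 83.7518] Fshaft [ 1.0357  0.3222 -3.6507] M [-0.0939 -1.8536  0.0082]
t 6.35 d_mm [-0.8791 -0.7142 -3.7392] rv [-0.0039  0.0065 -0.0012] F [-0.5949  0.339  -3.7464] w 0.053829484675666166
unit z step 10mm: [-4.2245  0.1183 -9.0631]
tcp in shaft [ 2.2467  0.9713 85.0262] Fshaft [ 1.4788  0.6894 -3.2551] M [-0.0855 -1.9146 -0.0032]
t 6.45 d_mm [-1.8305 -0.9204 -4.7046] rv [-0.0047  0.0086 -0.0011] F [-0.0161  0.6902 -3.5751] w 0.053708744547098966
unit z step 10mm: [-4.2245  0.1183 -9.0631]
6.45 [0.531  0.1992 0.1711] [-2.7137 -0.0049  1.544 ]
```

View pics/w4c.png

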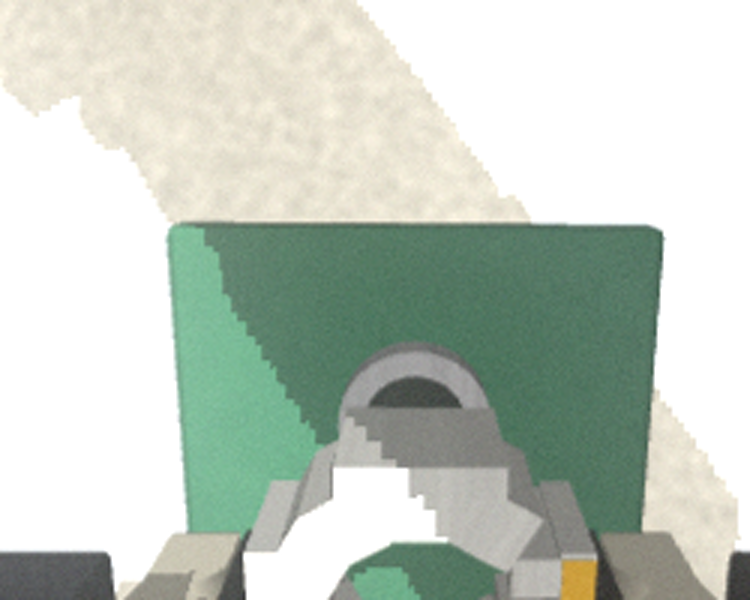

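Run:
```python
from h import *
from g import o,Rs,Rt
K,T=wpose("w4"); px=lambda x,y:(180+x/3,60+y/3)
n=Rs.apply([0,0,1])
def loc(x,y,h):
    c,d=ray(K,T,px(x,y)); p=c+d*(n@(o+n*h-c))/(n@d); return Rs.inv().apply(p-o)*1e3
for nme,x,y,h in [("seatT",415,350,0),("seatL",339.5,407,0),("seatR",491,407,0),("plL",175,224,-.012),("plR",658,228,-.012),("plL2",189,525,-.012),("plR2",641,525,-.012),("plC1",169,240,-.012),("plC2",663,240,-.012)]: print(nme,loc(x,y,h))
```

```text
seatT [-19.6158  -0.0689  -0.    ]
seatL [ -4.3901 -19.598   -0.    ]
seatR [-4.4772 19.6675 -0.    ]
plL [-49.7432 -61.7281 -12.    ]
plR [-49.0928  62.4215 -12.    ]
plL2 [ 34.2997 -63.7976 -12.    ]
plR2 [ 34.0831  64.012  -12.    ]
plC1 [-45.6598 -63.5662 -12.    ]
plC2 [-46.0293  63.951  -12.    ]
```

```bash
python3 -m jog '[[-3,-0.9,-11,-0.004,0.008,-0.001],[-4.2,0.1,-9,0,0,0],[0,0,0,0,0,0]]'; python3 g.py 3.3 0 62
```

```text
t: 6.8
eef_pos: [0.5236, 0.1981, 0.149]
ee_rot: [-2.705, -0.001, 1.542]
force: [-0.3, 0.6, -3.6]
width: 0.054
tcp in shaft [ 4.9302 -0.3497 61.8677] Fshaft [ 1.2732  0.6206 -3.4158] M [-0.0889 -1.9323  0.0305]
t 6.8 d_mm [-1.4112  0.3894  0.8088] rv [-0.0005 -0.0003  0.0013] F [-0.2722  0.6285 -3.6338] w 0.05403251427188289
unit z step 10mm: [-4.2245  0.1183 -9.0631]
```

```bash
python3 -m jog '[[-4.5,0.4,-7,0,0,0.001],[-3.4,0.1,-7.3,0,0,0]]'; python3 g.py 3.3 0 50
```

```text
t: 7.0
eef_pos: [0.5157, 0.1985, 0.1338]
ee_rot: [-2.705, -0.0, 1.542]
force: [0.1, 0.4, -3.8]
width: 0.0541
tcp in shaft [ 4.1635 -0.1319 44.7423] Fshaft [ 1.7138  0.4018 -3.3635] M [-0.0974 -1.8875 -0.038 ]
t 7.0 d_mm [1.4426 0.0915 5.13  ] rv [-0.0004  0.0002  0.0004] F [ 0.143   0.398  -3.7727] w 0.0540592017061145
unit z step 10mm: [-4.2245  0.1183 -9.0631]
```

```bash
python3 -m jog '[[-3.4,0.2,-4.3,0,0,0],[-2.5,0.1,-5.4,0,0,0]]'; python3 g.py 3.3 0 30
```

```text
t: 7.2
eef_pos: [0.5087, 0.1988, 0.1228]
ee_rot: [-2.705, -0.0, 1.543]
force: [-0.2, 0.7, -3.0]
width: 0.0539
tcp in shaft [ 2.5323 -0.072  31.8095] Fshaft [ 1.0458  0.7217 -2.8773] M [-0.0719 -1.9277  0.0009]
t 7.2 d_mm [-0.067   0.0739 -1.9644] rv [-0.     -0.0006  0.0002] F [-0.2479  0.729  -3.0497] w 0.0539323038797413
unit z step 10mm: [-4.2245  0.1183 -9.0631]
```

```bash
python3 -m jog '[[-1.8,0.1,-5.8,0,0,0],[-2.5,0.1,-5.4,0,0,0]]'; python3 g.py 3.3 0 7.5;  python3 -m jog '[[-2.1,0.1,-4.6,0,0,0]]'; python3 g.py 3.3 0 7.5
```

```text
t: 7.4
eef_pos: [0.504, 0.1991, 0.1107]
ee_rot: [-2.705, -0.0, 1.543]
force: [-0.6, 1.3, -3.6]
width: 0.0538
tcp in shaft [ 3.3668  0.0697 18.8551] Fshaft [ 0.8987  1.2478 -3.5332] M [-0.0668 -1.9499  0.0094]
t 7.4 d_mm [ -4.8594   0.0664 -10.263 ] rv [-0.0001 -0.0003 -0.    ] F [-0.6435  1.2663 -3.582 ] w 0.053803086564928666
unit z step 10mm: [-4.2245  0.1183 -9.0631]
t: 7.5
eef_pos: [0.5017, 0.1992, 0.1056]
ee_rot: [-2.705, -0.0, 1.543]
force: [0.2, -0.1, -4.0]
width: 0.0538
tcp in shaft [ 3.3721  0.1233 13.2523] Fshaft [ 1.8886 -0.0889 -3.5706] M [-0.0429 -1.9769  0.0126]
t 7.5 d_mm [-2.4989 -0.0534 -5.1829] rv [-0.     -0.0004 -0.0001] F [ 0.2    -0.0945 -4.0342] w 0.053790450060461986
unit z step 10mm: [-4.2245  0.1183 -9.0631]
```

```bash
python3 -m jog '[[-1.3,0,-2.7,0,0,0],[-0.9,0,-2,0,0,0]]'; python3 g.py 3.3 0 7.5;  python3 -m jog '[[-0.9,0,-2,0,0,0],[0,0,0,0,0,0]]'; python3 g.py 3.3 0 7.5
```

```text
t: 7.7
eef_pos: [0.4997, 0.1992, 0.1017]
ee_rot: [-2.706, 0.0, 1.544]
force: [-0.2, 0.6, 20.6]
width: 0.0538
tcp in shaft [3.2574 0.0555 8.9435] Fshaft [-8.8912  0.5832 18.5401] M [ 0.3065  1.5239 -0.1508]
t 7.7 d_mm [-0.5728 -0.0395 -1.3263] rv [ 0.0001  0.0005 -0.0013] F [-0.2063  0.5892 20.5606] w 0.05384388414561285
unit z step 10mm: [-4.2245  0.1183 -9.0631]
t: 7.9
eef_pos: [0.5001, 0.1993, 0.1025]
ee_rot: [-2.709, -0.001, 1.546]
force: [0.9, 1.0, -4.1]
width: 0.0535
tcp in shaft [3.2959 0.1719 9.8133] Fshaft [ 2.5365  0.9779 -3.2902] M [-0.0111 -1.9125 -0.0297]
t 7.9 d_mm [-0.9783 -0.1446 -2.0983] rv [-0.0007  0.0038 -0.0029] F [ 0.9354  0.9521 -4.054 ] w 0.05351124496269091
unit z step 10mm: [-4.2245  0.1183 -9.0631]
```

```bash
python3 -m jog '[[-0.9,0,-1.8,0,0,0]]'; python3 -m jog '[[-0.3,0,-0.6,0,0,0],[0,0,0,0,0,0],[0,0,0,0,0,0],[0,0,0,0,0,0]]' 1; python3 g.py 3.3 0 7.5; python3 -c "
import cv2;from station import eyes
im=eyes.grab_frame('scene')[160:250,350:480];cv2.imwrite('pics/s2.png',im)"
```

```text
t: 8.0
eef_pos: [0.5, 0.1994, 0.1016]
ee_rot: [-2.711, -0.001, 1.546]
force: [0.6, 0.5, 12.9]
width: 0.0535
t: 8.4
eef_pos: [0.4999, 0.1994, 0.1014]
ee_rot: [-2.712, -0.002, 1.546]
force: [0.5, -0.4, 0.4]
width: 0.0798
tcp in shaft [3.5634 0.3328 8.7049] Fshaft [ 0.2603 -0.3866  0.5686] M [-0.0297 -1.4108  0.0243]
t 8.4 d_mm [-0.757  -0.3118 -0.9807] rv [-0.0015  0.0064 -0.0034] F [ 0.4652 -0.3997  0.4053] w 0.07984049962365566
unit z step 10mm: [-4.2245  0.1183 -9.0631]
```

```bash
python3 -m jog '[[4,0,9,0,0,0],[10.5,-0.3,22.7,0,0,0],[12,-0.3,27,0,0,0],[12,-0.3,27,0,0,0],[12,-0.3,27,0,0,0],[30,10,-5,0,0,0],[35,10,-17,0,0,0],[35,10,-17,0,0,0],[0,0,0,0,0,0]]' ; python3 g.py 110 30 130
python3 - <<'E'
from h import *
im=shot("w5"); c=im[20:270,220:470]
cv2.imwrite("pics/w5c.png",cv2.resize(cv2.convertScaleAbs(c,alpha=1.5),None,fx=2.4,fy=2.4,interpolation=cv2.INTER_CUBIC))
E
```

```text
t: 9.35
eef_pos: [0.6567, 0.2274, 0.1848]
ee_rot: [-2.716, -0.001, 1.547]
force: [-0.2, 0.1, -2.4]
width: 0.0874
tcp in shaft [109.6286  32.7094 150.2563] Fshaft [ 0.7907  0.1178 -2.2247] M [ 0.0045 -1.4871  0.05  ]
t 9.35 d_mm [ -8.2967  -2.4781 -18.5154] rv [-0.001   0.0103 -0.0038] F [-0.2202  0.1241 -2.3504] w 0.08737698413633148
unit z step 10mm: [-4.2245  0.1183 -9.0631]
9.35 [0.6567 0.2274 0.1848] [-2.7155 -0.0012  1.5466]
```

View pics/w5c.png

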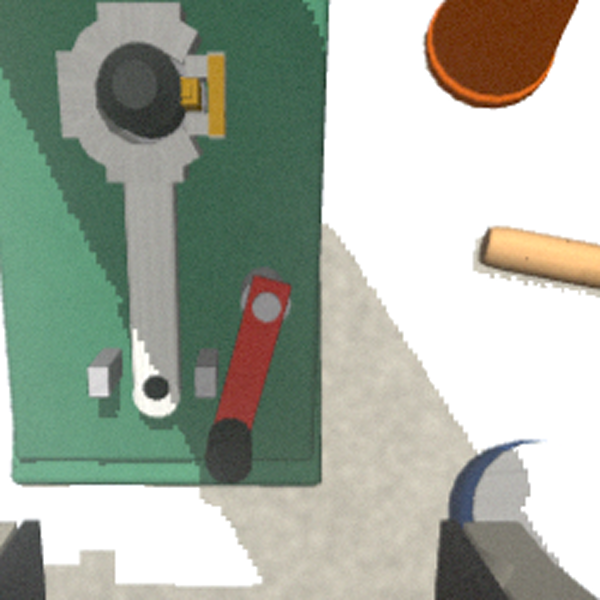

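Run:
```python
from h import *
from g import o,Rs,Rt
K,T=wpose("w5"); px=lambda x,y:(220+x/2.4,20+y/2.4)
n=Rs.apply([0,0,1])
def loc(x,y,h):
    c,d=ray(K,T,px(x,y)); p=c+d*(n@(o+n*h-c))/(n@d); return Rs.inv().apply(p-o)*1e3
hg=loc(266,306,.031);k1=loc(229,459,.061);k0=loc(234,440,.031)
print("hinge",hg,"knobtop",k1,"foot",k0,[np.arctan2(-(k-np.array([70,42,0]))[1],(k-np.array([70,42,0]))[0]) for k in (k1,k0)])
print("hub L R",loc(57,95,.03),loc(226,95,.03),"arm hole",loc(156,388,.022),"forks",loc(110,350,.024),loc(194,350,.024))
for th in (.25,.5,.75,1.,1.25,1.5): print(th,70+50*np.cos(th),42-50*np.sin(th))
```

```text
hinge [70.9319 41.664  31.    ] knobtop [117.5326  29.0007  61.    ] foot [120.9174  30.4715  31.    ] [np.float64(0.26695406791121656), np.float64(0.22266143337831432)]
hub L R [  2.2052 -27.8174  30.    ] [ 1.9738 27.5791 30.    ] arm hole [103.4121   0.9857  22.    ] forks [ 88.4895 -15.3427  24.    ] [88.3541 15.6116 24.    ]
0.25 118.44562108553224 29.629802037273855
0.5 113.87912809451863 18.028723069789848
0.75 106.58444344369104 7.918061998833295
1.0 97.01511529340699 -0.07354924039482569
1.25 85.76611811976343 -5.449230967779307
1.5 73.53686008338515 -7.874749330202725
```

```bash
python3 -m jog '[[0,-2,-10,-0.001,0.01,-0.004],[0,0,0,0,0,0]]' 0.5; python3 g.py 118.4 29.6 78
```

```text
t: 9.6
eef_pos: [0.6558, 0.2248, 0.1776]
ee_rot: [-2.708, -0.001, 1.543]
force: [-0.5, 0.2, -0.6]
width: 0.0769
tcp in shaft [111.92    30.0179 143.3809] Fshaft [-0.1715  0.2175 -0.7782] M [-0.0808 -1.428  -0.0164]
t 9.6 d_mm [-21.7615   0.1914 -61.9938] rv [-0.0007  0.0023  0.0002] F [-0.478   0.231  -0.6328] w 0.07686739348025101
unit z step 10mm: [-4.2245  0.1183 -9.0631]
```

```bash
python3 -m jog '[[-7,0,-20,0,0,0],[-7,0,-20,0,0,0],[-7,0,-20,0,0,0],[0,0,0,0,0,0]]'; python3 g.py 118.4 29.6 40
```

```text
t: 10.0
eef_pos: [0.6331, 0.2238, 0.1217]
ee_rot: [-2.713, -0.004, 1.543]
force: [0.6, 0.2, -0.5]
width: 0.0465
tcp in shaft [114.9701  28.4278  83.0993] Fshaft [ 0.776   0.1888 -0.2266] M [-0.0308 -1.2657 -0.0156]
t 10.0 d_mm [-15.0672   1.5946 -40.5107] rv [-0.0033  0.0083  0.0003] F [ 0.6126  0.1717 -0.5333] w 0.04653700997013769
unit z step 10mm: [-4.2245  0.1183 -9.0631]
```

```bash
python3 -m jog '[[-4,1,-12,-0.002,0.006,0],[-5,0.5,-12,0,0,0],[-5,0,-11,0,0,0],[0,0,0,0,0,0]]'; python3 g.py 118.4 29.6 40
```

```text
t: 10.4
eef_pos: [0.6191, 0.2257, 0.0887]
ee_rot: [-2.712, -0.003, 1.543]
force: [-0.7, -0.8, 0.9]
width: 0.0439
tcp in shaft [116.2365  29.896   47.2129] Fshaft [-0.9603 -0.8435  0.5408] M [-0.0616 -1.3653 -0.0024]
t 10.4 d_mm [-1.0953 -0.2654 -7.4514] rv [-0.0031  0.007  -0.0002] F [-0.6652 -0.8252  0.896 ] w 0.043908904134023034
unit z step 10mm: [-4.2245  0.1183 -9.0631]
```

```bash
python3 -m jog '[[-1,0,-8,-0.003,0.007,0],[0,0,0,0,0,0]]'; python3 -m jog '[[0,0,0,0,0,0],[0,0,0,0,0,0],[0,0,0,0,0,0],[0,0,0,0,0,0]]' 0 15; python3 g.py 113.9 18 41
```

```text
t: 10.6
eef_pos: [0.6181, 0.2258, 0.0804]
ee_rot: [-2.705, 0.0, 1.543]
force: [-0.1, 0.4, -1.0]
width: 0.0436
t: 11.0
eef_pos: [0.6192, 0.2257, 0.0808]
ee_rot: [-2.706, 0.0, 1.543]
force: [0.7, -1.7, -1.0]
width: 0.0175
tcp in shaft [119.6499  29.9449  40.177 ] Fshaft [ 1.082  -1.7003 -0.6066] M [-1.0358 -1.9185  0.4341]
t 11.0 d_mm [ -5.1959 -11.8041   3.1759] rv [ 0.0001  0.0012 -0.0005] F [ 0.6764 -1.7199 -1.007 ] w 0.017450695113641588
unit z step 10mm: [-4.2245  0.1183 -9.0631]
```

Run:
```python
from g import *
th=np.linspace(.24,1.5,8); P=np.c_[70+50*np.cos(th),42-50*np.sin(th),0*th]
print(Rs.apply(np.diff(P,axis=0)))
```

```text
[[-2.8766 -8.4257  1.2309]
 [-4.1946 -7.7297  1.8543]
 [-5.3771 -6.784   2.4178]
 [-6.3859 -5.619   2.9033]
 [-7.1883 -4.2725  3.2948]
 [-7.7584 -2.788   3.58  ]
 [-8.0778 -1.2133  3.7494]]
```

```bash
python3 -m jog '[[-3,-8.5,1,0,0,0],[-4.2,-7.8,1.8,0,0,0],[-5.5,-6.8,2.4,0,0,0]]'; python3 g.py 97 0 41
```

```text
t: 11.3
eef_pos: [0.6096, 0.2063, 0.085]
ee_rot: [-2.715, -0.007, 1.542]
force: [2.2, 5.1, -3.4]
width: 0.0157
tcp in shaft [109.6556  10.2562  40.1521] Fshaft [ 3.2738  5.1654 -2.2633] M [ 1.3481 -2.9722 -0.8769]
t 11.3 d_mm [-11.3943  -9.9411   6.117 ] rv [-0.0065  0.0097  0.0007] F [ 2.1544  5.1071 -3.4348] w 0.01572739736249455
unit z step 10mm: [-4.2245  0.1183 -9.0631]
```

Dragging works (TCP now at about 0.69 rad). Continue along the arc.

```bash
python3 -m jog '[[-6,-5.5,3,-0.004,0.006,0],[-6.4,-5,3,-0.002,0.003,0],[-7,-4.2,3.3,0,0,0]]'; python3 g.py 80 -7 41
```

```text
t: 11.6
eef_pos: [0.5911, 0.1931, 0.0935]
ee_rot: [-2.71, -0.004, 1.54]
force: [4.1, 5.5, -5.0]
width: 0.0156
tcp in shaft [89.6681 -3.4846 40.1694] Fshaft [ 5.6299  5.608  -2.8475] M [ 1.5217 -3.1322 -0.9776]
t 11.6 d_mm [-8.5064 -3.2785  4.8387] rv [-0.0043  0.0048  0.0028] F [ 4.0545  5.4966 -4.96  ] w 0.015561950331483785
unit z step 10mm: [-4.2245  0.1183 -9.0631]
```

```bash
python3 -m jog '[[-8,-3,4,-0.004,0.004,0.002],[-8,-2,3.8,0,0,0],[-4,0,1.9,0,0,0]]'; python3 g.py 70 -8 41
```

```text
t: 11.9
eef_pos: [0.5705, 0.1889, 0.1031]
ee_rot: [-2.708, -0.002, 1.541]
force: [3.8, 0.6, -5.5]
width: 0.0155
tcp in shaft [67.1074 -8.266  40.2024] Fshaft [ 5.769   0.6687 -3.4022] M [ 0.1298 -3.3415 -0.2611]
t 11.9 d_mm [ 2.965   0.1831 -0.4996] rv [-0.0023  0.0029  0.0019] F [ 3.8079  0.5624 -5.5216] w 0.015512787764098195
unit z step 10mm: [-4.2245  0.1183 -9.0631]
```

```bash
python3 -m jog '[[-3,0,1.4,0,0,0],[0,0,0,0,0,0]]'; python3 g.py 70 -8 41; python3 -m jog '[[0,0,0,0,0,0],[0,0,0,0,0,0],[0,0,0,0,0,0]]' 0.45; python3 -m jog '[[2,0,5,0,0,0],[8,0,18,0,0,0],[12,0,27,0,0,0],[12,0,27,0,0,0],[20,0,20,0,0,0],[30,0,10,0,0,0],[0,0,0,0,0,0]]';python3 - <<'E'
from h import *
from g import go
go(60,10,170)
im=shot("w6"); c=im[20:270,220:470]
cv2.imwrite("pics/w6c.png",cv2.resize(cv2.convertScaleAbs(c,alpha=1.5),None,fx=2.4,fy=2.4,interpolation=cv2.INTER_CUBIC))
E
```

```text
t: 12.1
eef_pos: [0.5689, 0.1888, 0.1039]
ee_rot: [-2.712, -0.003, 1.541]
force: [2.3, 2.1, -5.2]
width: 0.0153
tcp in shaft [65.2738 -8.3302 40.2203] Fshaft [ 4.265   2.1402 -3.7934] M [ 0.5997 -2.7861 -0.3569]
t 12.1 d_mm [ 4.6204  0.2009 -1.2907] rv [-0.0024  0.0071  0.0021] F [ 2.3213  2.076  -5.2405] w 0.015333191318166088
unit z step 10mm: [-4.2245  0.1183 -9.0631]
t: 12.4
eef_pos: [0.5673, 0.1871, 0.1052]
ee_rot: [-2.708, 0.0, 1.542]
force: [0.2, -0.2, -0.0]
width: 0.034
t: 13.1
eef_pos: [0.6519, 0.1846, 0.2212]
ee_rot: [-2.706, 0.004, 1.544]
force: [-0.9, -0.4, -0.1]
width: 0.0392
tcp in shaft [ 91.0068 -10.2311 181.6756] Fshaft [-0.7709 -0.4315 -0.452 ] M [-0.0427 -1.5109  0.0346]
t 13.1 d_mm [-32.4567  21.148    2.5223] rv [ 0.0039  0.0005 -0.001 ] F [-0.9015 -0.4065 -0.0839] w 0.03922378961637062
13.1 [0.6519 0.1846 0.2212] [-2.7058  0.0039  1.5438]
```

View pics/w6c.png

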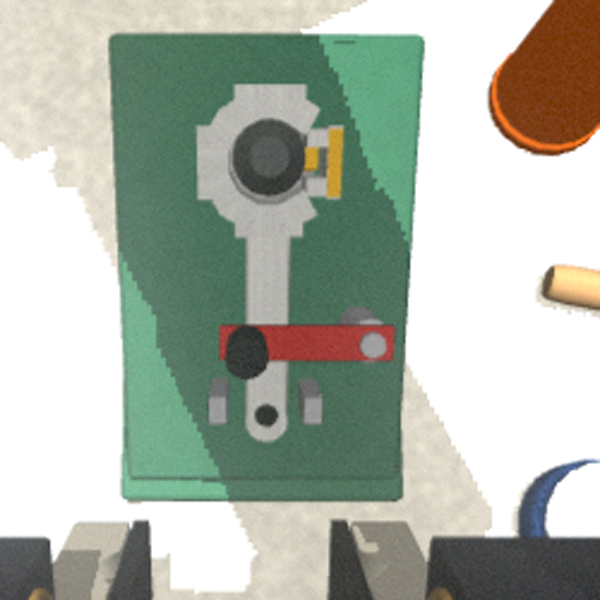

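Run:
```python
from h import *
from g import o,Rs,Rt
K,T=wpose("w6"); px=lambda x,y:(220+x/2.4,20+y/2.4)
n=Rs.apply([0,0,1])
def loc(x,y,h):
    c,d=ray(K,T,px(x,y)); p=c+d*(n@(o+n*h-c))/(n@d); return Rs.inv().apply(p-o)*1e3
for nm,a in dict(hubL=(196,162,.03),hubR=(343,162,.03),back=(269,84,.03),hole=(266,415,.022),hinge=(373,345,.031),knobtop=(244,357,.061),knobfoot=(249,343,.031),b1=(220,327,.031),b2=(394,325,.031),tip=(267,154,.046)).items(): print(nm,loc(*a))
s=status.get_state();print(s["t"],s["force"],s["qd"])
```

```text
hubL [  2.0643 -27.2895  30.    ]
hubR [ 2.0963 27.7985 30.    ]
back [-24.8781  -0.2112  30.    ]
hole [103.1542   0.1495  22.    ]
hinge [71.3933 42.3142 31.    ]
knobtop [69.9238 -9.2554 61.    ]
knobfoot [70.6009 -7.207  31.    ]
b1 [ 64.1716 -18.7392  31.    ]
b2 [63.3564 50.2315 31.    ]
tip [-0.1577 -1.1712 46.    ]
13.15 [-0.1371  0.4801 -0.6901] [ 0.0102 -0.0176 -0.0612 -0.0121  0.0245 -0.0027]
```

```bash
python3 -m jog '[[0,0,0,0,0,0],[0,0,0,0,0,0],[0,0,0,0,0,0]]'; python3 -c "
from station import workorder; print(workorder.job_done())"
```

```text
t: 13.45
eef_pos: [0.6492, 0.1846, 0.221]
ee_rot: [-2.703, 0.004, 1.544]
force: [-1.6, 0.3, 0.6]
width: 0.0394
the job is handed in; nothing more can be done
None
```

I fitted the matching crank on the leaning shaft, swung the red keeper across over its arm, let go, and handed the job in at 13.45 s. No verdict was reported.

- **Choice of crank:** It was the middle of the three, the only one with its keyway on the left (+y) side of the arm, to match the key.
- **Seating:** It slid down without noticeable side force and met the seat with about 20 N, roughly 1.4 mm above where I had calculated. That is within the error of the grasp height.
- **Last picture:** It shows the key in the keyway, the arm between the fork uprights, and the bar square across the arm. The keeper measures about 1.56 rad. The gripper was clear of everything, with only noise-level force readings.
- **Small disagreements:**
  - The hub measured 55.1 mm across, where it should be 54 mm. It also came out about 2 mm down-slope, of which about 1.4 mm also shows on the fixed hinge, so it is probably camera or pose error.
  - I did not measure the hub's height directly. I judged it fully home from the contact force and from the keeper, which has only 3 mm clearance, passing over the arm freely.
- **Not checked:** I did not measure the other cranks and bystanders again at the end. I took a scene picture after the release but did not look at it.

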